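# Run a fingertip along the component boxes to shut their lids

### The job

The five flip lids of the longer row of component boxes stand open, all hinged on the side that faces the same end of the row: start just outside that end and run your closed fingertips lightly along the row, skimming the tops of the boxes, so that the lids fold over one after another, first to last, and every one is left lying flat shut. Do not press hard, and do not shove, tip or lift the row. Leave everything else on the table where it is, pick nothing up, and finish with the hand clear.

Things in the scene. Friction and masses are not known exactly. Their poses are not given: they have to be found in the camera images.
- box_row: Row of five grey plastic boxes joined end to end, 216 x 38 x 26 mm, loose, about 0.5 kg. Origin: centre of underside; x along the row from first box to fifth, z up. Boxes 40 mm long, centred at x = -88, -44, 0, 44, 88 mm. White lids 39 x 38 x 2 mm, hinged 18 mm to the -x side of each box's centre, 23.5 mm up, fold down towards +x. Tops of shut lids: 28 mm above the table, level.
- row_start (a point): Point at the hinge of the first lid, on the row's centre line, at the height of the top face of shut lids (28 mm above the table). A fingertip skimming along the row 0 to 3 mm above this height shuts the lids. A lid that leans back reaches at most 15 mm beyond it, away from the row.
- row_end (a point): Point at the free end of the fifth lid when shut, on the row's centre line, at the height of the top face of shut lids (28 mm above the table); 214 mm from row_start, in the direction in which the lids fold down.
- lid1 (a joint): Angle of the first lid, counted from row_start: 0 = shut flat, 1.57 = upright, stop at 2.0 (leaning back over the hinge, towards row_start). A stiff little hinge (about 0.004 N m) leaves the lid at whatever angle it is put; all start open at 1.3 to 1.85.
- lid2 (a joint): Angle of the second lid, counted from row_start: 0 = shut flat, 1.57 = upright, stop at 2.0 (leaning back over the hinge, towards row_start). A stiff little hinge (about 0.004 N m) leaves the lid at whatever angle it is put; all start open at 1.3 to 1.85.
- lid3 (a joint): Angle of the third lid, counted from row_start: 0 = shut flat, 1.57 = upright, stop at 2.0 (leaning back over the hinge, towards row_start). A stiff little hinge (about 0.004 N m) leaves the lid at whatever angle it is put; all start open at 1.3 to 1.85.
- lid4 (a joint): Angle of the fourth lid, counted from row_start: 0 = shut flat, 1.57 = upright, stop at 2.0 (leaning back over the hinge, towards row_start). A stiff little hinge (about 0.004 N m) leaves the lid at whatever angle it is put; all start open at 1.3 to 1.85.
- lid5 (a joint): Angle of the fifth lid, counted from row_start: 0 = shut flat, 1.57 = upright, stop at 2.0 (leaning back over the hinge, towards row_start). A stiff little hinge (about 0.004 N m) leaves the lid at whatever angle it is put; all start open at 1.3 to 1.85.
- screwdriver: Screwdriver with black handle, 150 mm, lying beside the row; not part of the job. Origin on its underside.
- jar: Small glass jar with steel cap, 42 mm across, 45 mm high, standing beside the row; not part of the job. Origin: centre of its underside.
- tweezers: Steel tweezers, 115 mm long, lying flat beside the row; not part of the job. Origin on the underside.
- pliers: Long-nose pliers with red grips, 180 mm, lying flat; not part of the job. Origin under the pivot.
- spool: Metal spool, 54 mm across, 39 mm high, standing; not part of the job. Origin: centre of its underside.
- headphones: Black over-ear headphones lying flat, about 230 by 180 mm, 36 mm high; not part of the job. Origin on the underside between the ear cups.
- mug: White mug, 82 mm across, 92 mm high; not part of the job. Origin: centre of its underside.
- shut_row: A shorter row of three such component boxes, all already shut; not part of the job. Origin: centre of its underside.
Mind the look-alikes: they are no part of the job. Leave any orange or purple look-alike of the box_row alone.

How it is judged:
By the outcome, as a careful person would: the job done as asked, in the order asked, and still so for the second after the job is handed in, with the robot touching nothing.
It also fails if it takes over 38 s, if anything falls off the work surface, if the arm or the gripper's body presses on something with over 40 N, if the wrist force passes 120 N, or if a joint passes its speed limit or range.

### The arm

A 6-joint arm with a two-finger parallel gripper is mounted at the origin on the work surface. World frame = base frame: x ahead of the robot, y to its left, z up, the work surface at z = 0. Lengths are in m, angles in rad, forces in N, time in s.
With the tool pointing down it reaches from about 0.35 to 0.775 m from the base axis. Payload 7.3 kg.
Tool frame: the origin (TCP) lies midway between the tips of the shut fingers; the grasp point (between the pads) lies robot.grasp_offset behind it (robot.grasp_offset is the distance from the TCP to the grasp point, in m); z points along the fingers, x is the direction in which the jaws open and shut, and the axes are right-handed (so a half turn about z gives the same grasp; the last joint's range is limited). The gripper opens to 92 mm and grips with 3 to 60 N. Pads are 19 mm wide; open, the fingers measure 130 mm over their backs; the gripper's body (75 mm by 190 mm) begins 47 mm behind the grasp point.
Start: joints at [1.057, 0.342, 1.524, -0, 1.275, -0.146], TCP at [0.189, 0.49, 0.227] pointing down, gripper open.
Joint ranges: [-2.53, 2.53], [-0.77, 2.02], [0.04, 2.7], [-1, 4.14], [0.28, 2.66], [-3.11, 3.11]. Speed limits (rad/s): [2.57, 2.57, 3.14, 3.14, 3.14, 3.14].

### API

Orientations are given as [roll, pitch, yaw] about the fixed x, y, z axes, in that order (R = Rz(yaw) Ry(pitch) Rx(roll)).
In Python, from cell import robot gives the robot as it stands. The module is installed in compiled form; this text tells all that it offers.
- The arm moves only by the tool move_arm, never from a script. Its argument "increments" is a list of rows, each a list of 7 numbers: the finger opening in mm, from 0 to 91.8, then the shift along the tool's x, y, z in mm, then the turn, a rotation vector about the tool's x, y, z in rad. A call has 1 to 12 rows; each row shifts and turns the pose as measured when the row begins, along the tool's axes as they then stand; what a row does not reach is not made up. A row lasts 1/8 s, in which the tool goes at most 62.5 mm and 10.7 degrees, less where a joint would pass 70% of its speed; a pose out of reach is approached as far as the arm can. A call is refused whole if a number of a shift passes 62.5 or a number of a turn 0.188, either way. A call with a gripper value outside its range is refused whole. The fingers move at their own pace and stop on an object; "newtons" is the grip in N (left out, the last holds). Time passes only in rows, so rows that do not move let the fingers close. It gives the time, the measured TCP pose, the force and the opening at its end, in the units of the state.
- robot.observe(): the state, without advancing time (a new reading comes with each control period).
- robot.read_camera(name): name is "side" or "top" or "wrist"; returns a dict with "img" (400x640x3 uint8, red, green, blue), "fx", "fy", "cx", "cy" (pixels), "k1" (the pictures are not rectified: a ray, as slopes to the right and down, at radius r is drawn at 1 + k1 r^2 times it, then the intrinsics apply), "T" (4x4, takes a point from camera to world coordinates). Camera axes: x right, y down, z forward; pixel columns grow to the right and rows downward; lengths in m; the calibration is good to about 2 mm. A picture is of the moment at which its call begins. There is no depth.
- robot.hand_in(): hands the job in, once; it reports no verdict.
Trained networks look in the newest picture that a camera, given by its name, has taken for a name from the list of things; names that differ only in an ending like _2 or _b are one class to them, and where a whole thing is asked for, a point or a joint stands for the part that bears it (a point fixed in the world has none). Each returns a list of dicts, best first, with "conf" (0 to 1); they miss things now and then, are a little off and sometimes report something else, mostly with a low value. They report only what shows in the picture. A call takes as long as a camera call. They do not tell look-alikes from the thing itself.
- robot.look_for(thing, camera): "rect" ([left, top, width, height] in pixels, round what is visible of it).
The state is a dict: "time": time; "qpos": joint angles; "qvel": joint speeds; "joint_efforts": joint torques, N m; "tool_pos": TCP position; "tool_rot": TCP orientation; "contact_force": force on the tool from outside, world axes, zero at the start; "torque": the same for the moment, N m; "opening": finger opening in m.
Only numpy, scipy, OpenCV 4.12 (cv2) and the standard library are available. Lean on these libraries where they do the work, as an engineer would, in place of code of your own. Each camera call takes 0.05 s, during which the arm holds its last target.

## Working session

There is one attempt and no reset: what is moved stays moved. The work goes in short steps, Python scripts to look and compute and a tool call to move; the robot and the scene stay as the last step left them, time stands still between calls to the robot, and variables do not carry over. Pictures are saved under pics/ and viewed, and the job is handed in when it is done.

Besides the shell and the picture viewer there is one more tool, called after ">>>" as name(argument=value, ...), one argument or row to a line, values as JSON. move_arm: Moves the arm, as the interface text tells. Its arguments: {"type":"object","properties":{"increments":{"type":"array"},"newtons":{"type":"number"}},"required":["increments"]}

```bash
mkdir -p pics; cat > h.py <<'E'
import numpy as np, cv2
from cell import robot
def snap(n,f):
    c=robot.read_camera(n); cv2.imwrite(f'pics/{f}.png',c['img'][:,:,::-1]); 
    np.savez(f'pics/{f}.npz',**{k:np.array(v) for k,v in c.items()}); return c
def ray(c,u,v):
    K=np.array([[c['fx'],0,c['cx']],[0,c['fy'],c['cy']],[0,0,1]],float)
    x,y=cv2.undistortPoints(np.array([[[u,v]]],float),K,np.array([float(c['k1']),0,0,0]))[0,0]
    T=np.array(c['T']); return T[:3,3],T[:3,:3]@np.array([x,y,1])
def onz(c,u,v,z):
    o,d=ray(c,u,v); return o+d*(z-o[2])/d[2]
def proj(c,p):
    T=np.array(c['T']); q=T[:3,:3].T@(np.array(p)-T[:3,3]); x,y=q[:2]/q[2]; s=1+float(c['k1'])*(x*x+y*y)
    return np.array([c['fx']*x*s+c['cx'],c['fy']*y*s+c['cy']])
def load(f):
    d=np.load(f'pics/{f}.npz'); return {k:d[k] for k in d}
E
python3 - <<'E'
from h import *
for n in ['top','side']:
    c=snap(n,n+'0'); print(n,c['fx'],c['k1'],np.round(c['T'],3).tolist())
    for t in ['box_row','shut_row','lid1','row_start']: print(t,robot.look_for(t,n))
o=robot.observe(); print(o)
E
```

```text
top 435.8675414703294 -0.10336035607417186 [[-0.024, -0.994, 0.107, 0.315], [-1.0, 0.023, -0.009, 0.037], [0.007, -0.107, -0.994, 1.169], [0.0, 0.0, 0.0, 1.0]]
box_row [{'rect': [236.8, 134.9, 18.6, 78.5], 'conf': 0.95}, {'rect': [178.2, 285.2, 81.5, 30.1], 'conf': 0.88}, {'rect': [313.4, 129.1, 63.8, 69.5], 'conf': 0.67}]
shut_row [{'rect': [448.7, 227.4, 37.7, 39.9], 'conf': 0.83}, {'rect': [311.3, 127.9, 64.4, 68.8], 'conf': 0.33}]
lid1 [{'rect': [238.9, 196.7, 9.4, 18.3], 'conf': 0.78}, {'rect': [211.2, 295.4, 12.0, 12.4], 'conf': 0.74}, {'rect': [236.1, 179.6, 12.1, 18.2], 'conf': 0.71}, {'rect': [197.0, 290.2, 12.0, 15.5], 'conf': 0.66}, {'rect': [227.7, 296.4, 15.1, 12.7], 'conf': 0.65}, {'rect': [335.3, 158.2, 11.2, 14.8], 'conf': 0.62}, {'rect': [239.7, 153.8, 9.5, 10.3], 'conf': 0.58}, {'rect': [176.7, 289.1, 18.5, 16.9], 'conf': 0.52}, {'rect': [236.9, 133.1, 18.4, 13.4], 'conf': 0.51}, {'rect': [248.8, 300.0, 11.9, 12.5], 'conf': 0.47}, {'rect': [346.1, 147.9, 14.8, 10.0], 'conf': 0.39}]
row_start [{'rect': [315.5, 129.8, 59.7, 65.0], 'conf': 0.97}, {'rect': [236.5, 135.5
[... 1061 characters left out ...]
25.7, 143.3, 20.6, 47.4], 'conf': 0.6}]
{'time': 0.5, 'qpos': array([ 1.05701603e+00,  3.42018442e-01,  1.52411841e+00, -1.94312717e-06,
        1.27539085e+00, -1.45993267e-01]), 'qvel': array([ 0.00047398, -0.00152509, -0.00122994, -0.0009281 ,  0.0017513 ,
       -0.00115899]), 'joint_efforts': array([-1.67091363e-03, -4.30809081e+01, -2.44312209e+01,  7.16995052e-02,
        4.90452396e-02, -3.36570690e-05]), 'tool_pos': array([0.18874749, 0.48991146, 0.22672449]), 'tool_rot': array([ 3.14158137e+00, -6.39896820e-05,  1.20300986e+00]), 'contact_force': array([-0.91967463, -0.71340128, -0.12498514]), 'torque': array([ 0.04689367,  0.00757815, -0.00949718]), 'opening': 0.09174631703262943}
```

View pics/top0.png

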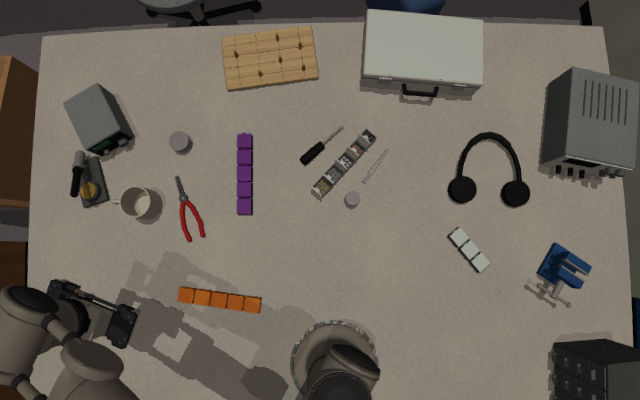

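View pics/side0.png

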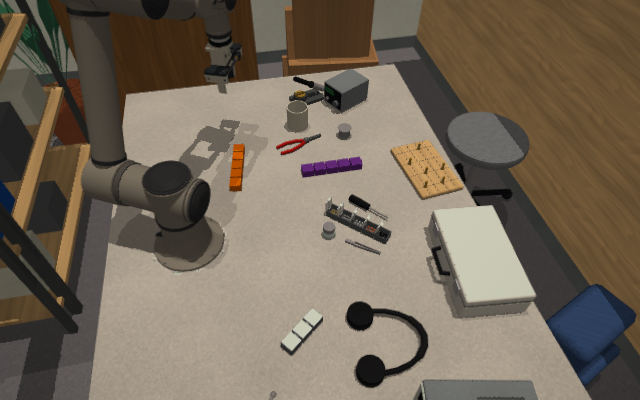

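The candidates are the grey open row (top 343,163), the purple row (245,174), the orange row (220,299) and the white three-box shut row (469,250). Only the grey one has five boxes with open lids. I'll check it in enlarged crops.

```bash
python3 - <<'E'
from h import *
a=cv2.imread('pics/top0.png')[115:215,290:400]; b=cv2.imread('pics/side0.png')[185:255,310:410]
cv2.imwrite('pics/ct.png',cv2.resize(a,None,fx=6,fy=6,interpolation=cv2.INTER_CUBIC))
cv2.imwrite('pics/cs.png',cv2.resize(b,None,fx=8,fy=8,interpolation=cv2.INTER_CUBIC))
c=load('top0')
for u,v in [(317,190),(372,134)]: print(onz(c,u,v,.026))
E
```

```text
[0.4585381  0.03447358 0.026     ]
[ 0.60710658 -0.1170775   0.026     ]
```

View pics/ct.png

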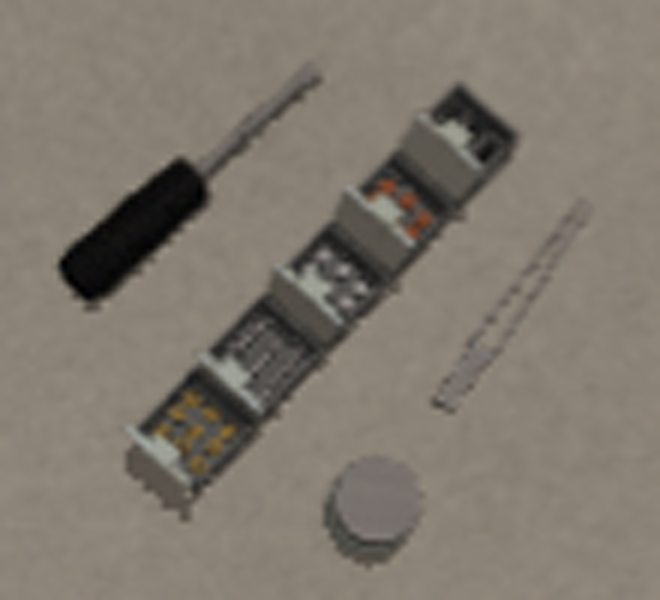

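View pics/cs.png

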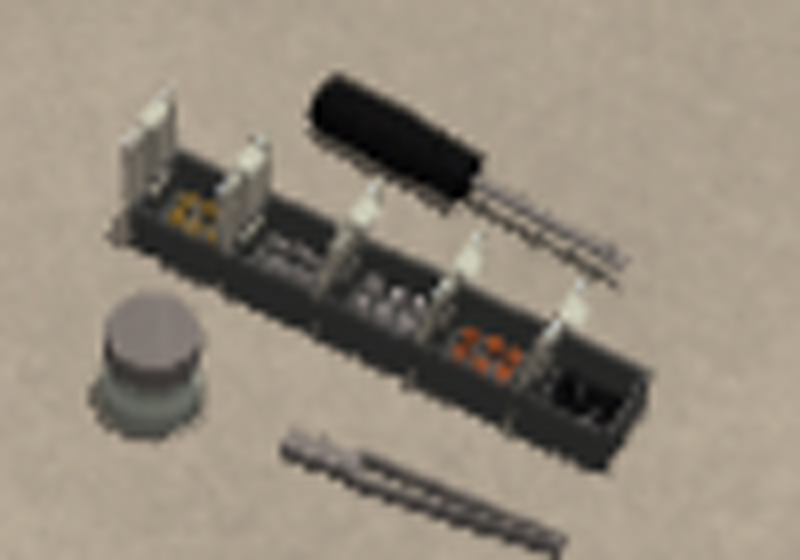

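The top crop shows the grey row with five lids standing at the lower-left side of each box, the yellow-content box first. Its two ends are at pixels 317,190 and 372,134, so row_start is the near-left end and the lids fold towards the upper right. The side view agrees. I'll close the fingers and bring the wrist camera over for a finer look.

>>> move_arm(
  increments=[
    [0,-30,40,0,0,0,0],
    [0,-32,40,0,0,0,0],
    [0,-32,40,0,0,0,0],
    [0,-32,40,0,0,0,0],
    [0,-32,40,0,0,0,0],
    [0,-32,40,0,0,0,0],
    [0,-32,40,0,0,0,0],
    [0,-32,40,0,0,0,0],
    [0,-32,40,0,0,0,0],
    [0,0,0,0,0,0,0.143],
    [0,0,0,0,0,0,0.143],
    [0,0,0,0,0,0,0.14],
  ],
)

```text
time: 2.0
tool_pos: [0.4307, 0.0809, 0.2277]
tool_rot: [3.139, -0.006, 0.764]
contact_force: [-0.6, 0.3, -0.6]
opening: 0.0003
```

```bash
python3 - <<'E'
from h import *
c=snap('wrist','w1'); print(c['fx'],c['k1'],np.round(c['T'],3).tolist())
print(robot.look_for('box_row','wrist'))
E
```

```text
302.7860673147708 -0.015519859251363191 [[0.722, 0.663, 0.198, 0.378], [0.692, -0.694, -0.198, 0.133], [0.006, 0.28, -0.96, 0.385], [0.0, 0.0, 0.0, 1.0]]
[{'rect': [289.7, 204.4, 34.3, 118.6], 'conf': 0.9}, {'rect': [373.8, 49.7, 140.8, 151.7], 'conf': 0.83}]
```

View pics/w1.png

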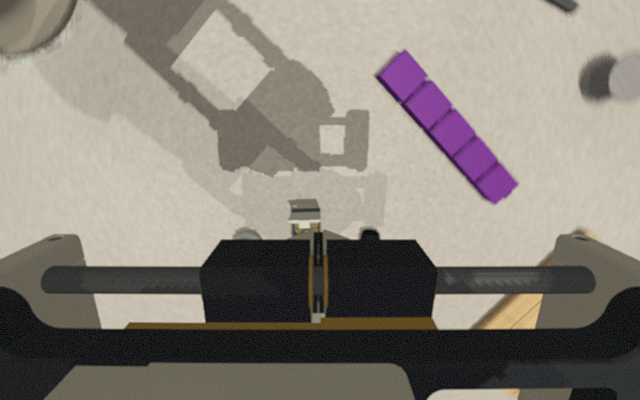

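The wrist view shows the purple row (380–515, 50–200). The gripper hides the grey row, with only lid 1 peeking out at 305,210. I'll move up the row so the camera looks down on it.

>>> move_arm(
  increments=[
    [0,0,40,0,0,0,0],
    [0,0,45,0,0,0,0],
    [0,0,45,0,0,0,0],
    [0,0,45,0,0,0,0],
    [0,0,45,0,0,0,0],
    [0,0,0,0,0,0,0],
  ],
)

```text
time: 2.85
tool_pos: [0.5893, -0.0793, 0.2284]
tool_rot: [3.138, -0.007, 0.794]
contact_force: [-0.3, 0.5, 0.4]
opening: 0.0002
```

```bash
python3 - <<'E'
from h import *
c=snap('wrist','w2'); print(np.round(c['T'],3).tolist())
print(robot.look_for('box_row','wrist'))
E
```

```text
[[0.701, 0.683, 0.205, 0.535], [0.713, -0.674, -0.192, -0.029], [0.007, 0.281, -0.96, 0.386], [0.0, 0.0, 0.0, 1.0]]
[{'rect': [284.3, 0.0, 38.6, 207.1], 'conf': 0.87}, {'rect': [503.7, 1.6, 26.9, 12.1], 'conf': 0.6}]
```

View pics/w2.png

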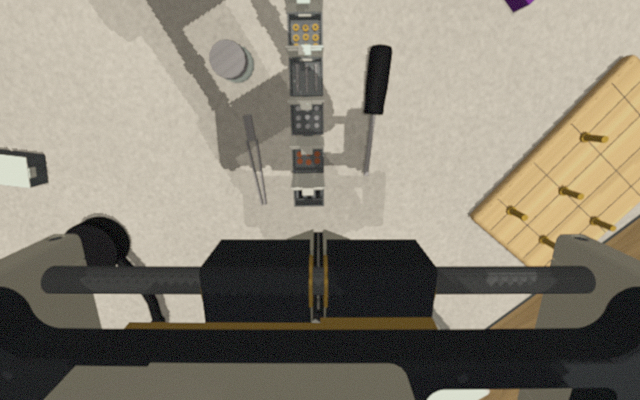

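```bash
python3 - <<'E'
from h import *
a=cv2.imread('pics/w2.png')[0:215,270:345]
b=cv2.resize(a,None,fx=5,fy=5,interpolation=cv2.INTER_CUBIC)
b=np.hstack([b[:550],cv2.resize(b[525:1075],(375,550))]); cv2.imwrite('pics/cw.png',b)
E
```

```text
(no output)
```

View pics/cw.png

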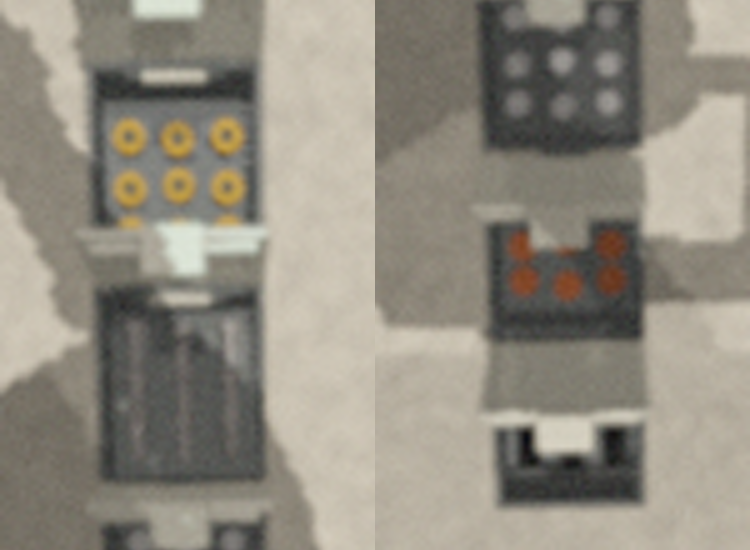

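```bash
python3 - <<'E'
from h import *
c=load('w2'); z=.026
P={}
for n,(u,v) in dict(e5L=(295,206),e5R=(323.4,206),b2L=(290.2,96.4),b2R=(323,96.4),b1L=(288.8,20),b1R=(321.5,20)).items():
    P[n]=onz(c,u,v,z); print(n,P[n].round(4))
for a in ['e5','b2','b1']: print(a,'w',np.linalg.norm(P[a+'L']-P[a+'R']).round(4),'mid',((P[a+'L']+P[a+'R'])/2).round(4))
m={a:(P[a+'L']+P[a+'R'])/2 for a in['e5','b2','b1']}
d=m['e5']-m['b1']; print('ang',np.arctan2(d[1],d[0]), np.linalg.norm(m['e5']-m['b2']))
d/=np.linalg.norm(d); end=m['e5']; 
print('centre',end-d*.108,'start(hinge)',end-d*.214)
# top-camera check: project model corners
t=load('top0'); s=load('side0')
nrm=np.array([-d[1],d[0],0])
for x in(-.108,.108):
  for y in(-.019,.019):
    p=end-d*.108+d*x+nrm*y; p[2]=.026; print(x,y,p.round(3),'top',proj(t,p).round(1),'side',proj(s,p).round(1),'w',proj(c,p).round(1))
E
```

```text
e5L [ 0.5993 -0.1287  0.026 ]
e5R [ 0.6242 -0.1035  0.026 ]
b2L [ 0.5046 -0.0394  0.026 ]
b2R [ 0.5306 -0.013   0.026 ]
b1L [0.4497 0.0151 0.026 ]
b1R [0.4741 0.0399 0.026 ]
e5 w 0.0355 mid [ 0.6117 -0.1161  0.026 ]
b2 w 0.0371 mid [ 0.5176 -0.0262  0.026 ]
b1 w 0.0347 mid [0.4619 0.0275 0.026 ]
ang -0.7641226560899268 0.13010135411597928
centre [ 0.53374161 -0.04134038  0.026     ] start(hinge) [0.4572107  0.03200143 0.026     ]
-0.108 -0.019 [0.443 0.02  0.026] top [322.7 195.9] side [326.7 210. ] w [286.9  11.3]
-0.108 0.019 [0.469 0.047 0.026] top [312.1 186.2] side [332.6 202.5] w [323.   10.8]
0.108 -0.019 [ 0.599 -0.13   0.026] top [376.8 137. ] side [386.6 238.6] w [294.  206.2]
0.108 0.019 [ 0.625 -0.102  0.026] top [366.3 127.7] side [392.  230.4] w [324.4 205.8]
```

The geometry agrees between the cameras: the predicted corners fall within about 1.5 px of the top and side views. row_start ≈ (0.457, 0.032), and the row direction is −0.764 rad. Next I'll go back to about 37 mm before the start, staying high, then descend.

>>> move_arm(
  increments=[
    [0,-3,-42,0,0,0,0],
    [0,-3,-42,0,0,0,0],
    [0,-3,-42,0,0,0,0],
    [0,-2,-42,0,0,0,0],
    [0,0,-40,0,0,0,0],
    [0,0,0,0,0,0,0],
  ],
)

```text
time: 3.7
tool_pos: [0.4195, 0.0696, 0.2291]
tool_rot: [3.141, -0.009, 0.81]
contact_force: [-0.3, 0.3, -0.0]
opening: 0.0004
```

```bash
cat >> h.py <<'E'
S=np.array([.4572,.0320]); A=-.764; D=np.array([np.cos(A),np.sin(A)]); N=np.array([-D[1],D[0]])
def st():
    o=robot.observe(); p=o['tool_pos']; q=p[:2]-S
    print('t',round(o['time'],3),'along %.1f lat %.1f z %.2f mm'%(1e3*q@D,1e3*q@N,1e3*p[2]),'rpy',np.round(o['tool_rot'],4),'yawerr %.3f'%(A+np.pi/2-o['tool_rot'][2]),'F',np.round(o['contact_force'],2))
E
python3 -c "
from h import *
st(); print(robot.grasp_offset)"
```

```text
t 3.7 along -53.2 lat 1.1 z 229.07 mm rpy [ 3.1406 -0.009   0.8099] yawerr -0.003 F [-0.33  0.27 -0.05]
0.0188
```

>>> move_arm(
  increments=[
    [0,0,0,40,0,-0.009,0],
    [0,0,0,45,0,0,0],
    [0,0,0,45,0,0,0],
    [0,-1,5,45,0,0,0],
    [0,0,5,8,0,0,0],
    [0,0,0,0,0,0,0],
  ],
)

```text
time: 4.45
tool_pos: [0.4307, 0.0627, 0.0456]
tool_rot: [3.131, -0.008, 0.821]
contact_force: [0.0, 0.5, -0.0]
opening: 0.0004
```

```bash
python3 -c "
from h import *
st()
snap('side','s2');snap('top','t2')
for f,x,y,k in [('side',290,120,5),('top',270,110,5)]:
    a=cv2.imread('pics/%s2.png'%f[0]); cv2.imwrite('pics/%s2c.png'%f[0],cv2.resize(a[y:y+110,x:x+130],None,fx=k,fy=k,interpolation=cv2.INTER_CUBIC))
"
```

```text
t 4.45 along -40.4 lat 3.9 z 45.64 mm rpy [ 3.131  -0.0078  0.8206] yawerr -0.014 F [ 0.04  0.53 -0.02]
```

View pics/s2c.png

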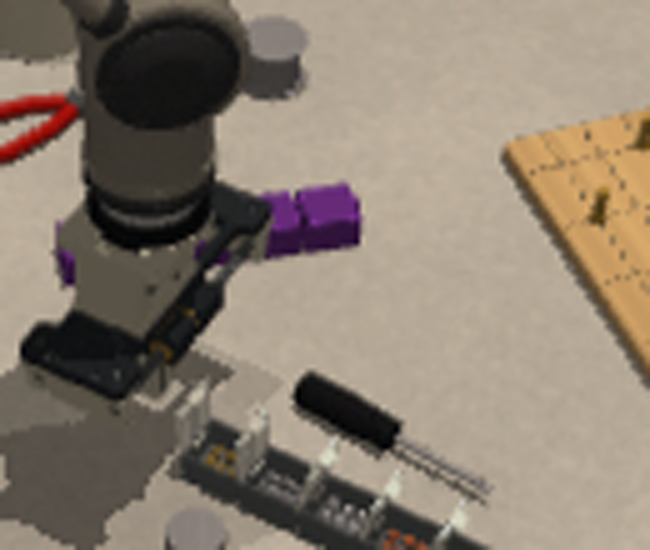

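>>> move_arm(
  increments=[
    [0,-4,0,8,0.01,-0.008,0.014],
    [0,0,0,7,0,0,0],
    [0,0,0,0,0,0,0],
  ],
)

```text
time: 4.92
tool_pos: [0.4297, 0.0599, 0.0328]
tool_rot: [3.137, -0.004, 0.806]
contact_force: [-0.6, -0.3, -0.3]
opening: -0.0001
```

```bash
python3 -c "
from h import *
st()"
```

```text
t 4.925 along -39.2 lat 1.1 z 32.82 mm rpy [ 3.1367 -0.0039  0.8061] yawerr 0.001 F [-0.6  -0.32 -0.26]
```

>>> move_arm(
  increments=[
    [0,-1,3,3.5,0.003,-0.004,0],
    [0,0,4,0,0,0,0],
    [0,0,4,0,0,0,0],
    [0,0,0,0,0,0,0],
  ],
)

```text
time: 5.42
tool_pos: [0.4379, 0.0509, 0.0293]
tool_rot: [3.139, -0.0, 0.806]
contact_force: [0.3, 1.6, -0.1]
opening: 0.0006
```

```bash
python3 -c "
from h import *
st()"
```

```text
t 5.425 along -27.0 lat 0.3 z 29.34 mm rpy [ 3.1394 -0.      0.8062] yawerr 0.001 F [ 0.27  1.56 -0.06]
```

>>> move_arm(
  increments=[
    [0,0,5,0.3,0,0,0],
    [0,0,5,0,0,0,0],
    [0,0,5,0,0,0,0],
    [0,0,5,0,0,0,0],
    [0,0,5,0,0,0,0],
    [0,0,5,0,0,0,0],
  ],
)

```text
time: 6.18
tool_pos: [0.4608, 0.0289, 0.0293]
tool_rot: [3.14, -0.0, 0.806]
contact_force: [0.7, 0.1, -0.0]
opening: 0.0001
```

```bash
python3 -c "
from h import *
st()
snap('side','s3')
a=cv2.imread('pics/s3.png'); cv2.imwrite('pics/s3c.png',cv2.resize(a[150:260,300:420],None,fx=5,fy=5,interpolation=cv2.INTER_CUBIC))
"
```

```text
t 6.175 along 4.8 lat 0.2 z 29.26 mm rpy [ 3.1396 -0.      0.8064] yawerr 0.000 F [ 0.72  0.06 -0.03]
```

View pics/s3c.png

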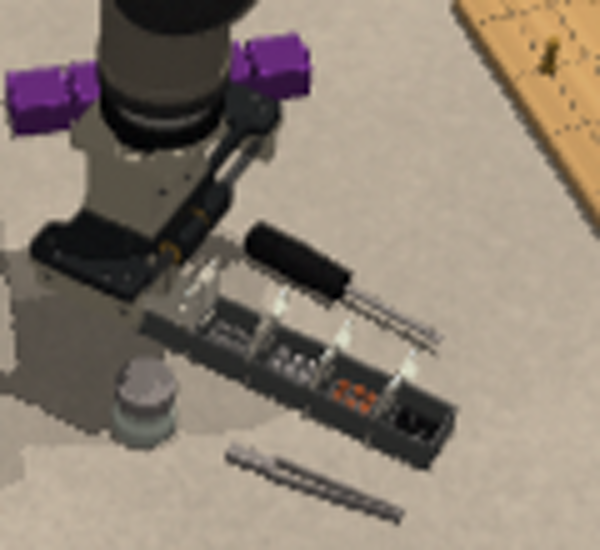

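Lid 1 is folding under the fingers and the row has not moved: its far lower corner is still at about 386,243 in the side view. Carrying on.

>>> move_arm(
  increments=[
    [0,0,5,0.3,0,0,0],
    [0,0,5,0,0,0,0],
    [0,0,5,0,0,0,0],
    [0,0,5,0,0,0,0],
    [0,0,5,0,0,0,0],
    [0,0,5,0,0,0,0],
    [0,0,5,0,0,0,0],
    [0,0,5,0,0,0,0],
    [0,0,5,0,0,0,0],
    [0,0,5,0,0,0,0],
  ],
)

```text
time: 7.48
tool_pos: [0.4998, -0.0084, 0.029]
tool_rot: [3.139, -0.0, 0.806]
contact_force: [-0.2, 0.5, -0.7]
opening: 0.0009
```

```bash
python3 -c "
from h import *
st()
snap('side','s4');snap('wrist','w4')
a=cv2.imread('pics/s4.png'); b=cv2.imread('pics/w4.png')
cv2.imwrite('pics/s4c.png',np.hstack([cv2.resize(a[150:260,300:410],None,fx=4,fy=4,interpolation=cv2.INTER_CUBIC),cv2.resize(b[20:240,230:405],(350,440))]))
"
```

```text
t 7.475 along 58.7 lat 0.3 z 29.05 mm rpy [ 3.1393e+00 -2.0000e-04  8.0630e-01] yawerr 0.001 F [-0.17  0.54 -0.68]
```

View pics/s4c.png

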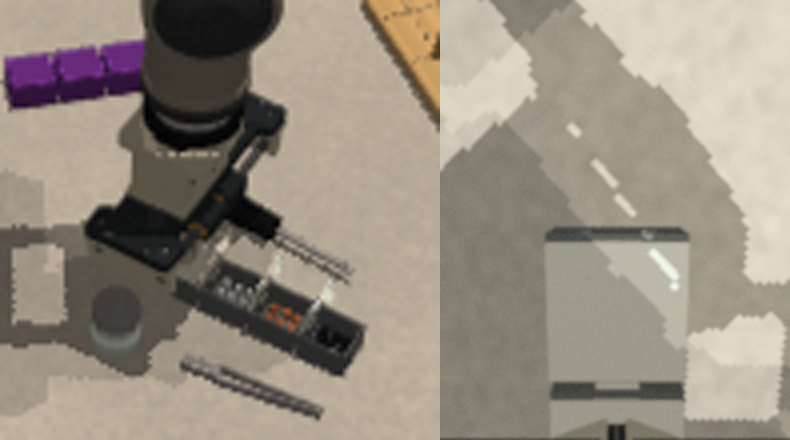

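The wrist view shows lid 1 lying flat shut, and the row still in place. Forces are under 1 N.

>>> move_arm(
  increments=[
    [0,0,5,0,0,0,0],
    [0,0,5,0,0,0,0],
    [0,0,5,0,0,0,0],
    [0,0,5,0,0,0,0],
    [0,0,5,0,0,0,0],
    [0,0,5,0,0,0,0],
    [0,0,5,0,0,0,0],
    [0,0,5,0,0,0,0],
    [0,0,5,0,0,0,0],
    [0,0,5,0,0,0,0],
    [0,0,5,0,0,0,0],
    [0,0,5,0,0,0,0],
  ],
)

```text
time: 9.07
tool_pos: [0.546, -0.0527, 0.0294]
tool_rot: [3.139, -0.0, 0.806]
contact_force: [-0.8, -0.9, 2.7]
opening: 0.0004
```

```bash
python3 -c "
from h import *
st()
snap('side','s5');snap('wrist','w5')
a=cv2.imread('pics/s5.png'); b=cv2.imread('pics/w5.png')
cv2.imwrite('pics/s5c.png',np.hstack([cv2.resize(a[150:260,300:410],None,fx=4,fy=4,interpolation=cv2.INTER_CUBIC),cv2.resize(b[20:240,230:405],(350,440))]))
"
```

```text
t 9.075 along 122.7 lat 0.3 z 29.41 mm rpy [ 3.1392e+00 -3.0000e-04  8.0630e-01] yawerr 0.001 F [-0.79 -0.95  2.68]
```

View pics/s5c.png

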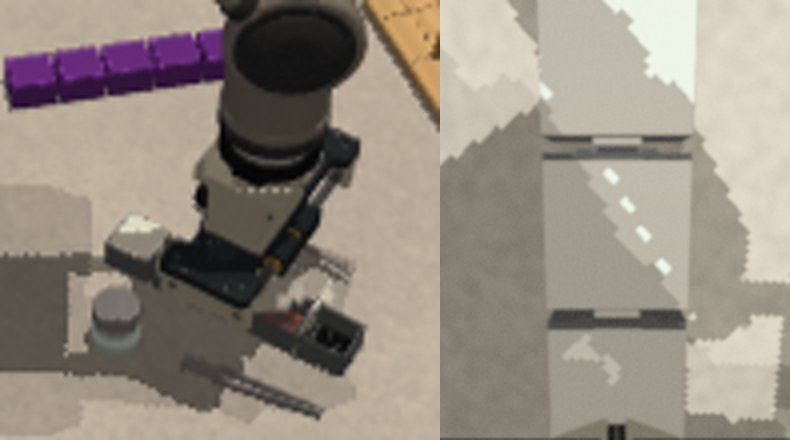

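>>> move_arm(
  increments=[
    [0,0,5,0.3,0,0,0],
    [0,0,5,0,0,0,0],
    [0,0,5,0,0,0,0],
    [0,0,5,0,0,0,0],
    [0,0,5,0,0,0,0],
    [0,0,5,0,0,0,0],
    [0,0,5,0,0,0,0],
    [0,0,5,0,0,0,0],
    [0,0,5,0,0,0,0],
    [0,0,5,0,0,0,0],
    [0,0,5,0,0,0,0],
    [0,0,5,0,0,0,0],
  ],
)

```text
time: 10.68
tool_pos: [0.5923, -0.0973, 0.0287]
tool_rot: [3.139, -0.0, 0.806]
contact_force: [-0.4, 0.9, 0.0]
opening: 0.0008
```

```bash
python3 -c "
from h import *
st()"
```

```text
t 10.675 along 187.0 lat 0.1 z 28.75 mm rpy [ 3.139e+00 -2.000e-04  8.062e-01] yawerr 0.001 F [-0.41  0.93  0.02]
```

>>> move_arm(
  increments=[
    [0,0,5,0,0,0,0],
    [0,0,5,0,0,0,0],
    [0,0,5,0,0,0,0],
    [0,0,5,0,0,0,0],
    [0,0,5,0,0,0,0],
    [0,0,5,0,0,0,0],
    [0,0,5,0,0,0,0],
    [0,0,5,0,0,0,0],
    [0,0,5,0,0,0,0],
    [0,0,3,-10,0,0,0],
    [0,0,0,-40,0,0,0],
    [0,0,0,-45,0,0,0],
  ],
)

```text
time: 12.18
tool_pos: [0.6274, -0.1326, 0.1231]
tool_rot: [-3.137, 0.003, 0.806]
contact_force: [0.1, -0.6, 0.2]
opening: 0.0001
```

```bash
python3 -c "
from h import *
st()
snap('side','s6');snap('wrist','w6')
a=cv2.imread('pics/s6.png'); b=cv2.imread('pics/w6.png')
cv2.imwrite('pics/s6c.png',np.hstack([cv2.resize(a[150:260,300:410],None,fx=4,fy=4,interpolation=cv2.INTER_CUBIC),cv2.resize(b[0:240,230:405],(321,440))]))
"
```

```text
t 12.175 along 236.8 lat -1.1 z 123.11 mm rpy [-3.1368  0.0033  0.8058] yawerr 0.001 F [ 0.1  -0.65  0.15]
```

View pics/s6c.png

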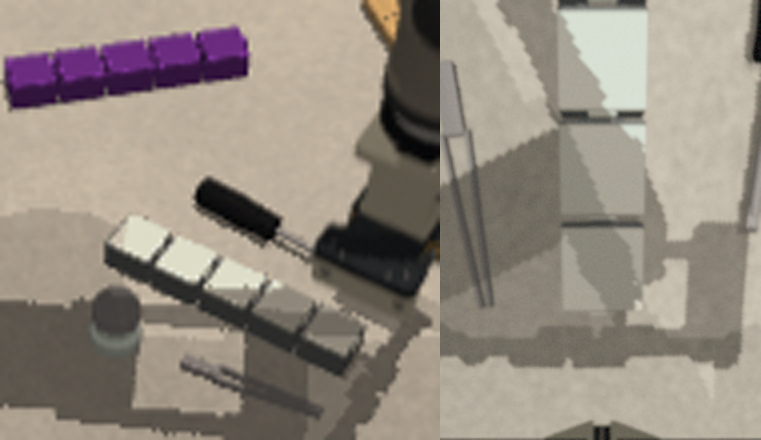

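All five lids look shut. I'll raise the hand clear and check from every camera.

>>> move_arm(
  increments=[
    [0,0,0,-45,0,0,0],
    [0,0,0,-45,0,0,0],
    [0,20,10,-30,0,0,0],
    [0,30,0,0,0,0,0],
    [0,0,0,0,0,0,0],
  ],
)

```text
time: 12.9
tool_pos: [0.6721, -0.1036, 0.2539]
tool_rot: [3.135, -0.002, 0.805]
contact_force: [-0.8, 0.0, -0.6]
opening: 0.0006
```

```bash
python3 -c "
from h import *
st()
for n in ['side','top','wrist']: snap(n,n[0]+'7')
a=cv2.imread('pics/s7.png')[190:255,315:400]; b=cv2.imread('pics/w7.png')[0:240,150:400]; t=cv2.imread('pics/t7.png')[115:210,290:400]
t0=cv2.imread('pics/top0.png')[115:210,290:400]
r=lambda x:cv2.resize(x,(390,295),interpolation=cv2.INTER_CUBIC)
cv2.imwrite('pics/c7.png',np.vstack([np.hstack([r(a),r(b)]),np.hstack([r(t),r(t0)])]))
"
```

```text
t 12.9 along 248.9 lat 50.8 z 253.93 mm rpy [ 3.135e+00 -2.400e-03  8.052e-01] yawerr 0.002 F [-0.84  0.04 -0.55]
```

View pics/c7.png

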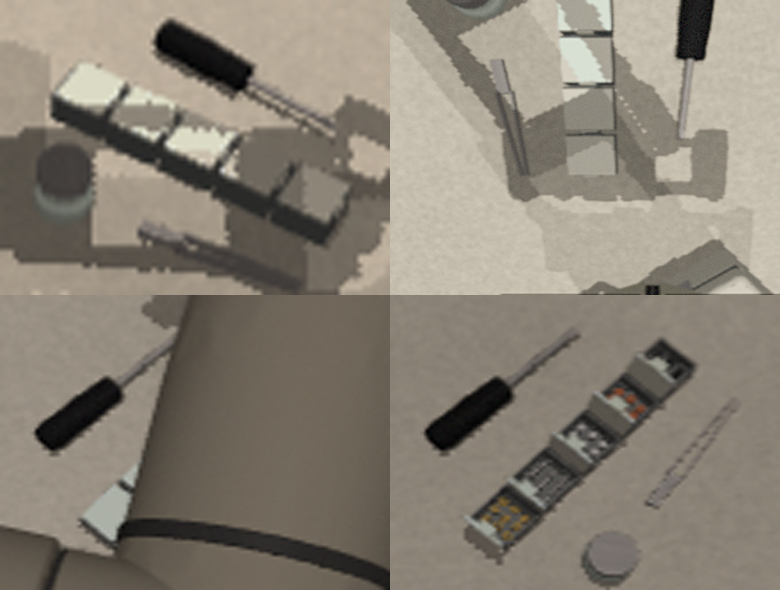

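```bash
python3 -c "
from h import *
print(robot.hand_in()); st()"
```

```text
the job is handed in; nothing more can be done
None
the job is handed in; nothing more can be done
```

All five lids of the grey row are shut. I ran the closed fingertips from about 27 mm before `row_start` to about 23 mm past `row_end`, with the tips 0.75–1.4 mm above the shut-lid height wherever I read them. The lids folded first to last.

- **Force and time:** the highest force I read during the skim was about 3 N. That was read only between moves, so brief peaks could have been missed. The job took about 13 s.
- **Last checks:** the side and wrist views show the lids lying flat. The row's far corner stayed within about 1–2 px of where it started, and the screwdriver, jar and tweezers beside it look unmoved. The hand finished 0.25 m up, clear of everything.
- **What I could not check:** the arm blocked most of the row in the final top view, so that picture confirmed nothing about the lids. The fingers skimmed about 1 mm above the lids, so a lid could still be open by about 0.03 rad, too little to see in the pictures.

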